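Pin the cactus tray on the balcony turntable and index it on

ROBOT

A 6-joint arm with a two-finger parallel gripper is mounted at the origin on the work surface. World frame = base frame: x ahead of the robot, y to its left, z up, the work surface at z = 0. Lengths are in m, angles in rad, forces in N, time in s.
With the tool pointing down it reaches from about 0.3 to 0.75 m from the base axis. Payload 8.5 kg.
Tool frame: the origin (TCP) lies where the fingers leave the gripper's body, on its centre line; the fingertips stand ahead of it and the grasp point (between the pads) lies 54 mm ahead of it (r.nose_length is the z of the fingertips in the tool frame, in m); z points along the fingers, y is the direction in which the jaws open and shut (so a half turn about z gives the same grasp; the last joint's range is limited). The gripper opens to 85 mm and grips with 20 to 120 N. Pads are 22 mm wide; open, the fingers measure 114 mm over their backs; the gripper's body (76 mm by 85 mm) begins 54 mm behind the grasp point. The pads swing forward as they close: fully open they stand 13 mm farther back than shut.
Start: joints at [0.894, 0.381, 1.297, -0, 1.464, -0.215], TCP at [0.245, 0.492, 0.304] pointing down, gripper open.
Joint ranges: [-3.11, 3.11], [-0.89, 2.33], [0.22, 2.48], [-1.42, 4.56], [0.17, 2.85], [-2.88, 2.88]. Speed limits (rad/s): [2.39, 2.39, 3.14, 3.14, 3.14, 3.14].

INTERFACE

Orientations are given as a rotation vector (axis times angle).
In Python, from cell import r gives the robot as it stands.
- The arm moves only by the tool jog_arm, never from a script. Its argument "rows" is a list of rows, each a list of 7 numbers: the shift along the tool's x, y, z in cm, then the turn, a rotation vector about the tool's x, y, z in degrees, then the closure, from -1 (fully open) to 1 (shut). In form: [[x, y, z, rx, ry, rz, claw], ...]. A call has 1 to 12 rows; each row is the pose to reach, as a shift and turn from the pose commanded when the call began, along the tool's axes at that moment; what a row does not reach only later rows make up. A row lasts 1/12 s, in which the tool goes at most 41.7 mm and 7.16 degrees, less where a joint would pass 70% of its speed; a pose out of reach is approached as far as the arm can. A call with a gripper value outside its range is refused whole. The fingers move at their own pace and stop on an object; the grip force is fixed at half the most. Time passes only in rows, so rows that repeat a pose let the fingers close. It gives the time, the measured TCP pose, the force and the opening at its end, in the units of the state.
- r.observe(): the state, without advancing time (a new reading comes with each control period).
- r.grab_frame(name): name is "scene" or "side" or "wrist"; returns a dict with "image" (400x640x3 uint8, red, green, blue), "intrinsics" (3x3 intrinsics, pixels), "origin" and "rotation" of the camera in the world; the wrist camera has in their place "hand_eye" (4x4, takes a point from camera to tool coordinates, whose origin is the TCP and whose axes are the flange's). Camera axes: x right, y down, z forward; pixel columns grow to the right and rows downward; lengths in m; the calibration is good to about 2 mm. A picture is of the moment at which its call begins: read the wrist's pose just before it. There is no depth.
- r.close_job(): hands the job in, once; it reports no verdict.
Trained networks look in a picture, given as the dict that the camera call returned (one of the last four; its "shot" number tells which), for a name from the list of things; names that differ only in an ending like _2 or _b are one class to them, and where a whole thing is asked for, a point or a joint stands for the part that bears it (a point fixed in the world has none). Each returns a list of dicts, best first, with "confidence" (0 to 1); they miss things now and then, are a little off and sometimes report something else, mostly with a low value. They report only what shows in the picture. A call takes as long as a camera call.
- r.boxes_of(picture, thing): "centre" ([column, row] in pixels, amid what is visible of it).
- r.regions_of(picture, thing): "mask" (400x640 bool, what is visible of it) and "centre" ([column, row] in pixels, amid what is visible of it).
- r.pinpoint(picture, thing): "centre" ([column, row] in pixels: a listed point, or the origin of a listed thing).
The state is a dict: "t": time; "q": joint angles; "qd": joint speeds; "joint_torque": joint torques, N m; "tool_pos": TCP position; "tcp_rot": TCP orientation; "contact_force": force on the tool from outside, world axes, zero at the start; "torque": the same for the moment, N m; "finger_gap": finger opening in m.
Only numpy, scipy, OpenCV 4.12 (cv2) and the standard library are available. Lean on these libraries where they do the work, as an engineer would, in place of code of your own. Each camera call takes 0.05 s, during which the arm holds its last target.

TASK

Put the cactus back on its turntable for the sun: set the bamboo tray down so that both dowel pins come up through its two matching holes and it lies flat on the acrylic, and turn the turntable counter-clockwise (seen from above) to the next index hole, drawing its spring plunger and letting it drop fully home there. Keep the pot upright and leave everything else on the table where it stands.

Things in the scene. Friction and masses are not known exactly. Their poses are not given: they have to be found in the camera images.
- pot: Straight glazed green pot, 62 mm across, 62 mm tall (wall straight from 8 mm up), ball cactus to 74 mm. Origin: centre of its underside, z up. It is clamped by one bolt on the 10 mm floor of a bamboo tray, 100 mm (along its x) by 200 mm (y), rim 18 mm above the tray's underside; tray and pot move as one, 0.5 kg, and can be carried by the pot.
- under_pot (a point): The pot's centre line, level with the tray's underside. The tray has two through holes, 156 mm apart along the pot's y: 13 mm wide at +y, 9 mm at -y. Their midpoint is the tray's centre, but the pot was clamped by eye: the tray's centre lies anywhere up to 4 mm from this point along x and along y (never turned), so look or feel for the holes.
- deck_centre (a point): Centre of the top face of the turntable's round clear acrylic deck (260 mm across; top face 31 mm above the table), which turns on a fixed aluminium base of the same width. Axes turn with the deck: z up, +y to the wide dowel pin, -x to the index plunger.
- wide_pin (a point): Centre of the top of the 12 mm steel dowel pin that stands 14 mm up from the deck, 78 mm from its centre on +y; top edge chamfered 1 mm. Belongs in the tray's 13 mm hole.
- slim_pin (a point): The same for the 8 mm steel dowel pin, 14 mm tall, 78 mm from the deck's centre on -y. Belongs in the tray's 9 mm hole.
- plunger_knob (a point): Middle of the black knob of the spring index plunger, carried by the deck 115 mm from its centre on -x. Knob 22 mm across, 20 mm tall (10 mm either way from this point), this point 26 mm above the deck top when home; below it an 18 mm wide, 14 mm tall barrel is fixed to the deck.
- turntable (a joint): Angle of the deck on its base, rad, growing counter-clockwise seen from above; starts locked at about 0. The base has 8 index holes 45 degrees apart (seen through the acrylic); the next one counter-clockwise is at 0.785. Locked, the deck can still rock about 0.01 rad either way. It drags lightly and stays where it is left.
- plunger (a joint): Lift of the plunger, m: 0 home in an index hole, 0.014 at its upper stop; spring 6 N at 0, 12 N at 0.012. The 8 mm round-nosed pin reaches 10 mm into a 10 mm hole: above 0.010 the deck can turn. Let go between holes, the pin rides on the base at 0.010 (2 to 3 N to push along at the knob) and drops when over a hole, locking the deck.
- mister: Bystander: chrome plant mister, 72 mm across, about 173 mm tall, upright. Origin under its centre.
- jar: Bystander: clear glass jar with an aluminium twist cap, 68 mm across, 85 mm tall, upright. Origin under its centre.
- scoop: Bystander: white plastic soil scoop lying down, about 200 mm long, 35 mm tall. Origin at its middle, on the table; blade towards its +x.
- spare_pot: Bystander: empty terracotta pot, 96 mm across, 85 mm tall. Origin under its centre.
- soil_brush: Bystander: hand brush lying down, handle towards its -x.
- pruner: Bystander: hand pruner lying down, about 165 mm long, blades towards its +x.
- watering_can: Bystander: steel watering can, 150 mm across and 175 mm tall, spout towards its +x, handle towards its -x.

How it is judged:
At the end, for the whole second after the job is handed in: Tray flat on the deck with both pins through its holes: pot underside 10 mm above the deck within 3 mm, within 8 mm of its centre, level with it within 0.02 rad, in line within 0.05 rad; turntable at 0.785 within 0.03 rad, plunger home within 1.5 mm; all at rest and released (horizontal distance between pot and deck_centre below 0.008 m and z of pot in the frame of deck_centre between 0.007 and 0.013 m and angle between the z axis of pot and the z axis of deck_centre, either way round below 0.02 rad and angle between the y axis of pot and the y axis of deck_centre, either way round below 0.05 rad and angle between pot's own z axis and vertical below 0.05 rad and value of joint turntable between 0.755 and 0.815 rad and value of joint plunger below 0.0015 m and linear speed of pot below 0.01 m/s and velocity of joint turntable between -0.02 and 0.02 rad/s); the robot touches nothing.
It fails at once if the pot is tipped by more than 30 degrees (angle between pot's own z axis and vertical above 0.52 rad).
It fails at once if a bystander is shifted by more than 25 mm (distance of any of mister, jar, scoop, spare_pot, soil_brush, pruner, watering_can from where it was at the start of the episode above 0.025 m).
It also fails if it takes over 72 s, if anything falls off the work surface, if the arm or the gripper's body presses on something with over 40 N, if the wrist force passes 120 N, or if a joint passes its speed limit or range.

## Working session

There is one attempt and no reset: what is moved stays moved. The work goes in short steps, Python scripts to look and compute and a tool call to move; the robot and the scene stay as the last step left them, time stands still between calls to the robot, and variables do not carry over. Pictures are saved under pics/ and viewed, and the job is handed in when it is done.

Besides the shell and the picture viewer there is one more tool, called after "Emit:" as name(argument=value, ...) on one line, values as JSON. jog_arm: Moves the arm, as the interface text tells. Its arguments: {"type":"object","properties":{"rows":{"type":"array","items":{"type":"array","items":{"type":"number"}}}},"required":["rows"]}

```bash
ls -la; mkdir -p pics; python3 - <<'E'
from cell import r
import cv2
print(r.observe(), r.nose_length)
for n in ("scene","side","wrist"):
    f=r.grab_frame(n); cv2.imwrite(f"pics/{n}0.png",f["image"][:,:,::-1])
    print(n,{k:v for k,v in f.items() if k!="image"})
E
```

```text
total 12
drwxr-xr-x  3 agent agent 4096 Dec  6 05:31 .
drwxr-xr-x 23 root  root  4096 Dec  6 05:31 ..
drwxr-xr-x  2 agent agent 4096 Dec  6 05:31 pics
{'t': 0.0, 'q': array([ 8.93700768e-01,  3.81184938e-01,  1.29825655e+00,  1.14063782e-06,
        1.46359675e+00, -2.15341793e-01]), 'qd': array([-0.00276067, -0.00026674, -0.00060566,  0.00039396,  0.00077621,
        0.00098644]), 'joint_torque': array([ 1.47701336e-03, -4.48462951e+01, -2.31280518e+01, -1.20810346e-04,
        4.75770226e-03, -9.08631506e-06]), 'tool_pos': array([0.24493629, 0.49223747, 0.30331906]), 'tcp_rot': array([-7.18751546e-01, -3.05762499e+00,  2.04720561e-03]), 'contact_force': array([ 1.01833485, -0.39713185, -0.32179341]), 'torque': array([ 0.05305923,  0.01247398, -0.02576001]), 'finger_gap': 0.08561429311787591} 0.0726
scene {'intrinsics': array([[458.31943142,   0.        , 324.35956149],
       [  0.        , 458.31943142, 198.13216166],
       [  0.        ,   0.        ,   1.        ]]), 'origin': array([ 1.39718459, -0.31726182,  0.96872786]), 'rotation': array([-2.01633138, -1.30909609,  0.537626
[... 161 characters left out ...]
  0.        ,   1.        ]]), 'origin': array([ 0.31686207, -0.81911089,  0.86521875]), 'rotation': array([-2.26648542,  0.31838966, -0.16673993]), 'shot': 2}
wrist {'intrinsics': array([[321.29120798,   0.        , 313.79547723],
       [  0.        , 321.29120798, 192.3265029 ],
       [  0.        ,   0.        ,   1.        ]]), 'hand_eye': array([[-4.65363971e-04, -9.65232611e-01, -2.61392024e-01,
         6.72118930e-02],
       [ 9.99999429e-01, -1.97842412e-04, -1.04976331e-03,
        -1.04277671e-03],
       [ 9.61551355e-04, -2.61392363e-01,  9.65232152e-01,
        -7.00841695e-02],
       [ 0.00000000e+00,  0.00000000e+00,  0.00000000e+00,
         1.00000000e+00]]), 'shot': 3}
```

View pics/scene0.png

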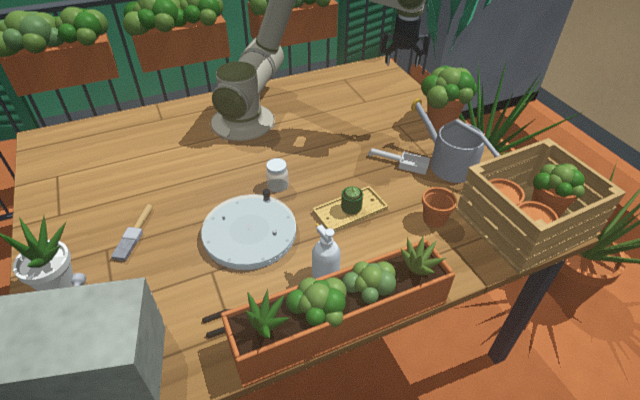

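View pics/side0.png

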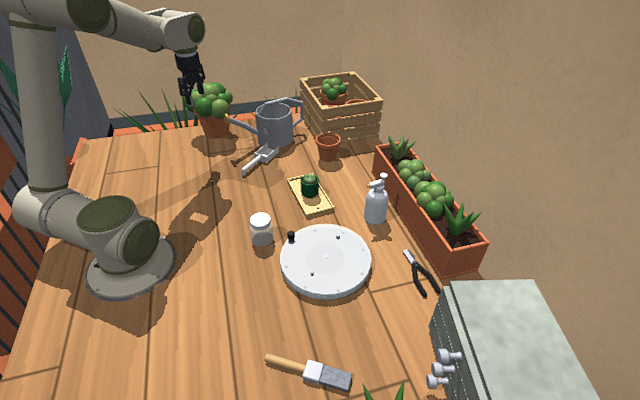

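View pics/wrist0.png

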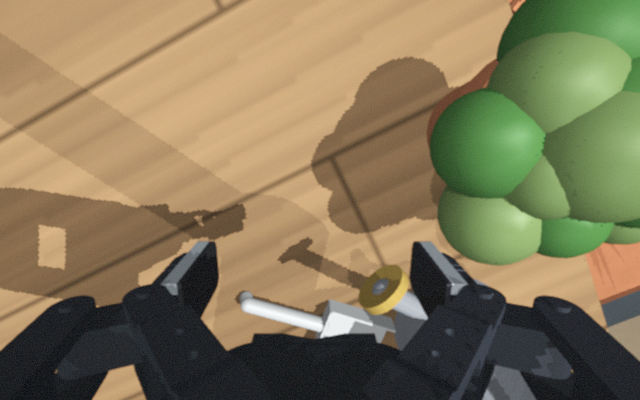

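The scene and side views show the turntable at about (325,260) in the side view, with its knob at (291,237) and pins at (338,237) and (312,274). The tray and pot are at (310,190), with the mister and jar close to the turntable. Next I'll localise them.

```bash
cat > h.py <<'E'
from cell import r
import cv2, numpy as np
from scipy.spatial.transform import Rotation as R
def cam(f, s=None):
    if "origin" in f: return np.array(f["origin"]), R.from_rotvec(f["rotation"]).as_matrix()
    Rt=R.from_rotvec(s["tcp_rot"]).as_matrix(); H=np.array(f["hand_eye"])
    return Rt@H[:3,3]+s["tool_pos"], Rt@H[:3,:3]
def ray(f,px,s=None):
    o,M=cam(f,s); K=f["intrinsics"]
    d=M@np.linalg.inv(K)@np.array([px[0],px[1],1.]); return o,d/np.linalg.norm(d)
def at_z(f,px,z,s=None):
    o,d=ray(f,px,s); return o+d*(z-o[2])/d[2]
def proj(f,P,s=None):
    o,M=cam(f,s); p=f["intrinsics"]@(M.T@(np.asarray(P)-o)); return p[:2]/p[2]
def tri(rays):
    A=np.zeros((3,3));b=np.zeros(3)
    for o,d in rays:
        Q=np.eye(3)-np.outer(d,d);A+=Q;b+=Q@o
    return np.linalg.solve(A,b)
def shot(n,save=None):
    s=r.observe(); f=r.grab_frame(n)
    if save: cv2.imwrite(f"pics/{save}.png",f["image"][:,:,::-1])
    return s,f
E
python3 - <<'E'
from h import *
fs=[shot(n)[1] for n in("scene","side")]
Z=dict(pot=.01,under_pot=0,deck_centre=.031,wide_pin=.045,slim_pin=.045,plunger_knob=.057,mister=0,jar=0,scoop=0,spare_pot=0,watering_can=0,soil_brush=0,pruner=0)
for t,z in Z.items():
    rr=[]
    for n,f in zip(("scene","side"),fs):
        l=r.pinpoint(f,t)
        for e in l[:2]:
            print(t,n,np.round(e["centre"],1),round(e["confidence"],2),np.round(at_z(f,e["centre"],z),4))
        if l: rr.append(ray(f,l[0]["centre"]))
    if len(rr)==2: print("   tri",np.round(tri(rr),4))
E
```

```text
pot scene [353.4 209.5] 0.76 [0.5756 0.1657 0.01  ]
pot scene [325.8 272.9] 0.22 [ 0.7521 -0.0041  0.01  ]
pot side [310.1 192.1] 0.95 [0.5699 0.1638 0.01  ]
   tri [0.5713 0.1684 0.0055]
under_pot scene [276.9 183.7] 0.28 [0.3694 0.0018 0.    ]
under_pot side [308.5 196.6] 0.87 [0.5612 0.1533 0.    ]
   tri [ 0.5202 -0.0382  0.1548]
deck_centre scene [245.1 225.5] 0.76 [ 0.5294 -0.1483  0.031 ]
deck_centre side [322.4 256.5] 0.59 [ 0.5246 -0.1443  0.031 ]
   tri [ 0.5257 -0.1459  0.0294]
wide_pin scene [272.7 226.9] 0.94 [ 0.5772 -0.0838  0.045 ]
wide_pin scene [430.6 221.7] 0.49 [0.7334 0.3229 0.045 ]
wide_pin side [339.8 231.9] 0.75 [ 0.5978 -0.0783  0.045 ]
   tri [ 0.5923 -0.0894  0.06  ]
slim_pin side [313.8 273.1] 0.59 [ 0.4828 -0.2047  0.045 ]
plunger_knob scene [268.5 191.6] 0.58 [ 0.4523 -0.0511  0.057 ]
plunger_knob side [294.8 234.2] 0.55 [ 0.4641 -0.0627  0.057 ]
plunger_knob side [308.2 193.5] 0.54 [0.5481 0.1046 0.057 ]
   tri [ 0.4618 -0.0576  0.0601]
mister side [375.4 215.7] 0.6 [ 0.7499  0.0011 -0.    ]
jar scene [276.6 184.2] 0.56 [3.712e-01 1.000e-04 0.000e+00]
j
[... 214 characters left out ...]
271.2] 0.49 [ 0.4912 -0.1638  0.    ]
   tri [ 0.4317  0.4021 -0.0047]
spare_pot scene [433.4 218.2] 0.89 [0.6925 0.3696 0.    ]
spare_pot side [327.3 158. ] 0.59 [0.692  0.3597 0.    ]
   tri [ 0.6931  0.3683 -0.0028]
watering_can scene [450.9 165.5] 0.93 [0.5134 0.5603 0.    ]
watering_can side [274.9 137.8] 0.87 [0.5205 0.5599 0.    ]
   tri [0.5192 0.5543 0.0049]
soil_brush scene [135.2 235.7] 0.86 [ 0.4158 -0.4337  0.    ]
soil_brush scene [224.8 212.1] 0.4 [ 0.4256 -0.1813  0.    ]
soil_brush side [307.8 370.2] 0.86 [ 0.4065 -0.4323  0.    ]
   tri [ 0.4081 -0.4323 -0.0056]
pruner side [412.3 262.4] 0.92 [ 0.7788 -0.2114  0.    ]
pruner side [261.6 241.8] 0.16 [ 0.3697 -0.0133  0.    ]
```

```bash
cat >> h.py <<'E'
def phi_of(s):
    M=R.from_rotvec(s["tcp_rot"]).as_matrix(); return np.degrees(np.arctan2(M[1,0],M[0,0]))
def plan(tgt,phi):
    """tool-frame shift (cm) and turn (deg) from the measured pose to TCP tgt, tool straight down, tool x at heading phi (deg)"""
    s=r.observe(); M=R.from_rotvec(s["tcp_rot"]).as_matrix()
    p=np.radians(phi); c,sn=np.cos(p),np.sin(p)
    T=np.array([[c,sn,0],[sn,-c,0],[0,0,-1]]).T
    T=np.column_stack([[c,sn,0],[sn,-c,0],[0,0,-1]])
    d=M.T@(np.asarray(tgt)-s["tool_pos"])*100; rv=np.degrees(R.from_matrix(M.T@T).as_rotvec())
    print("t",s["t"],"tcp",np.round(s["tool_pos"],4),"phi",round(phi_of(s),2),"shift",np.round(d,2),"turn",np.round(rv,2))
E
python3 -c "
from h import *
plan((.50,.01,.36),180)"
```

```text
t 1.55 tcp [0.245  0.4924 0.3039] phi 153.54 shift [-44.32 -31.83  -5.61] turn [  0.     0.   -26.46]
```

Emit:
jog_arm(rows=[[-44.3,-31.8,-5.6,0,0,-26.5,-1],[-44.3,-31.8,-5.6,0,0,-26.5,-1],[-44.3,-31.8,-5.6,0,0,-26.5,-1],[-44.3,-31.8,-5.6,0,0,-26.5,-1],[-44.3,-31.8,-5.6,0,0,-26.5,-1],[-44.3,-31.8,-5.6,0,0,-26.5,-1],[-44.3,-31.8,-5.6,0,0,-26.5,-1],[-44.3,-31.8,-5.6,0,0,-26.5,-1],[-44.3,-31.8,-5.6,0,0,-26.5,-1],[-44.3,-31.8,-5.6,0,0,-26.5,-1],[-44.3,-31.8,-5.6,0,0,-26.5,-1],[-44.3,-31.8,-5.6,0,0,-26.5,-1]])

```text
t: 2.55
tool_pos: [0.4699, 0.0661, 0.3537]
tcp_rot: [-0.001, 3.141, 0.0]
contact_force: [1.0, 0.3, 0.5]
finger_gap: 0.0855
```

```bash
python3 -c "
from h import *
plan((.50,.01,.36),180)"
```

```text
t 2.55 tcp [0.4699 0.0661 0.3537] phi -179.97 shift [-3.   -5.61 -0.63] turn [0.   0.03 0.03]
```

Emit:
jog_arm(rows=[[-3,-5.6,-0.6,0,0,0,-1],[-3,-5.6,-0.6,0,0,0,-1],[-3,-5.6,-0.6,0,0,0,-1],[-3,-5.6,-0.6,0,0,0,-1]])

```text
t: 2.88
tool_pos: [0.4998, 0.0113, 0.3589]
tcp_rot: [-0.002, -3.141, -0.0]
contact_force: [-0.4, 0.6, -0.1]
finger_gap: 0.0854
```

```bash
python3 - <<'E'
from h import *
s,f=shot("wrist","w1"); print(s["tool_pos"],s["qd"].round(3))
for t,z in dict(pot=.01,under_pot=0,deck_centre=.031,wide_pin=.045,slim_pin=.045,plunger_knob=.057,jar=0).items():
    for e in r.pinpoint(f,t)[:2]: print(t,np.round(e["centre"],1),round(e["confidence"],2),np.round(at_z(f,e["centre"],z,s),4))
E
```

```text
[0.49979502 0.01128968 0.35892337] [ 0.042 -0.02   0.023  0.003  0.     0.008]
pot [422.7 206.5] 0.94 [0.5657 0.1594 0.01  ]
pot [137.7 145.6] 0.39 [ 0.482  -0.2182  0.01  ]
under_pot [420.8 207.4] 0.84 [0.5702 0.1604 0.    ]
deck_centre [196.5 189.2] 0.77 [ 0.5352 -0.1395  0.031 ]
wide_pin [236.5 231.2] 0.77 [ 0.5872 -0.0884  0.045 ]
slim_pin [135.7 145.3] 0.98 [ 0.4775 -0.2014  0.045 ]
plunger_knob [249.  123.3] 0.72 [ 0.4515 -0.0627  0.057 ]
jar [306.7  52.3] 0.93 [0.3685 0.0021 0.    ]
```

View pics/w1.png

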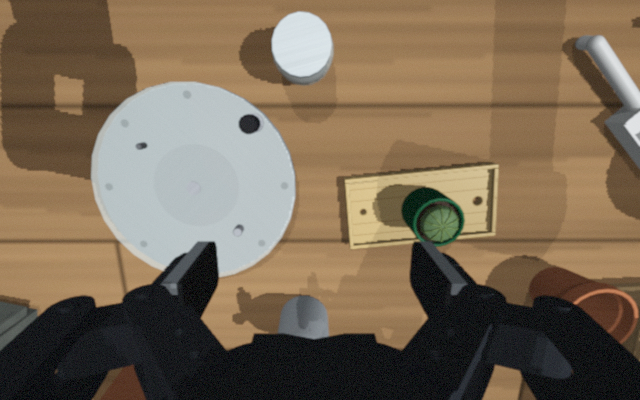

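The wrist view shows the slim pin at (140,146), the wide pin at (238,231) and the knob at (249,124). The tray's wide hole is at (478,200), its slim hole at (363,212) and the cactus at (438,220). Turning the deck first puts the pin axis almost parallel to the tray, so I'll do that. First a closer look over the knob.

```bash
python3 -c "
from h import *
plan((.450,-.064,.22),136)"
```

```text
t 3.2833 tcp [0.4993 0.0128 0.3594] phi -179.9 shift [ 4.94 -7.67 13.93] turn [0.00e+00 1.00e-02 4.41e+01]
```

Emit:
jog_arm(rows=[[4.9,-7.5,13.9,0,0,44,-1],[4.9,-7.5,13.9,0,0,44,-1],[4.9,-7.5,13.9,0,0,44,-1],[4.9,-7.5,13.9,0,0,44,-1],[4.9,-7.5,13.9,0,0,44,-1],[4.9,-7.5,13.9,0,0,44,-1],[4.9,-7.5,13.9,0,0,44,-1],[4.9,-7.5,13.9,0,0,44,-1],[4.9,-7.5,13.9,0,0,44,-1]])

```text
t: 4.03
tool_pos: [0.4507, -0.0626, 0.2206]
tcp_rot: [1.17, 2.915, -0.0]
contact_force: [-0.0, 0.1, -0.9]
finger_gap: 0.0856
```

```bash
python3 - <<'E'
from h import *
s,f=shot("wrist","w2"); print(s["tool_pos"],s["qd"].round(3),phi_of(s))
for t,z in dict(deck_centre=.031,wide_pin=.045,slim_pin=.045,plunger_knob=.057).items():
    for e in r.pinpoint(f,t)[:1]: print(t,np.round(e["centre"],1),round(e["confidence"],2),np.round(at_z(f,e["centre"],z,s),4))
E
```

```text
[ 0.45074801 -0.06259236  0.22055171] [ 0.002 -0.002 -0.001 -0.     0.001  0.005] 136.27511692400228
deck_centre [316.7 310.5] 0.86 [ 0.5365 -0.1431  0.031 ]
wide_pin [401.9 320.4] 0.95 [ 0.5889 -0.0886  0.045 ]
slim_pin [226.9 315. ] 0.92 [ 0.4777 -0.1969  0.045 ]
plunger_knob [317.7 198.7] 0.73 [ 0.4529 -0.0627  0.057 ]
```

View pics/w2.png

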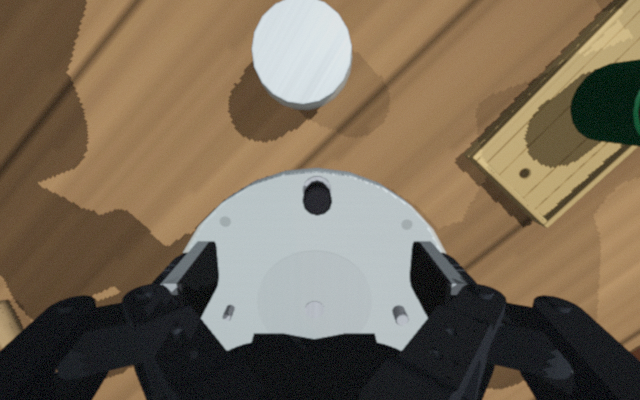

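The knob is at (317,198), which gives (0.453,-0.063). The pins are at (401,320) and (227,315), and the deck centre comes out at about (0.534,-0.143). Those fit the 78 mm and 115 mm radii. Now I'll descend and grip the knob.

Emit:
jog_arm(rows=[[-0.2,0.1,4,0,0,1.2,-1],[-0.2,0.1,8,0,0,1.2,-1],[-0.2,0.1,10,0,0,1.2,-1],[-0.2,0.1,10.8,0,0,1.2,-1],[-0.2,0.1,10.8,0,0,1.2,-1],[-0.2,0.1,10.8,0,0,1.2,1],[-0.2,0.1,10.8,0,0,1.2,1],[-0.2,0.1,10.8,0,0,1.2,1],[-0.2,0.1,10.8,0,0,1.2,1],[-0.2,0.1,10.8,0,0,1.2,1],[-0.2,0.1,10.8,0,0,1.2,1]])

```text
t: 5.2
tool_pos: [0.4531, -0.0634, 0.1131]
tcp_rot: [1.206, 2.899, 0.001]
contact_force: [-1.1, 2.8, 7.8]
finger_gap: 0.0199
```

Emit:
jog_arm(rows=[[0,0,-0.4,0,0,0,1],[0,0,-0.8,0,0,0,1],[0,0,-1.2,0,0,0,1],[0,0,-1.3,0,0,0,1],[0,0,-1.3,0,0,0,1]])

```text
t: 5.62
tool_pos: [0.4527, -0.0637, 0.1252]
tcp_rot: [1.206, 2.901, -0.001]
contact_force: [2.8, -2.1, -11.8]
finger_gap: 0.0197
```

```bash
python3 - <<'E'
from h import *
s,f=shot("wrist","w3"); print(s["tool_pos"],phi_of(s),s["contact_force"],s["finger_gap"])
s,f=shot("side","s3")
E
```

```text
[ 0.45273917 -0.0637042   0.1252271 ] 134.84488496007017 [  2.82316271  -2.08856629 -11.78874384] 0.019678607904999226
```

View pics/w3.png

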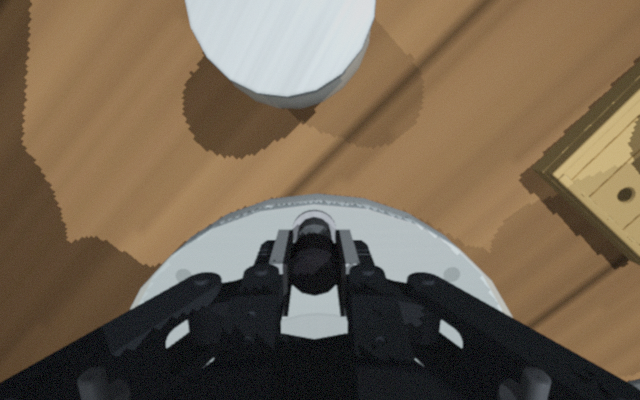

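The -11.8 N reading is the spring at about 12 mm lift, and the knob sits between the pads, so the plunger is drawn. Now the 45° arc.

Emit:
jog_arm(rows=[[-0.02,-0.6,0,0,0,-3,1],[-0.09,-1.4,0,0,0,-7,1],[-0.21,-2.19,0,0,0,-11,1],[-0.39,-2.98,0,0,0,-15,1],[-0.69,-3.93,0,0,0,-20,1],[-1.08,-4.86,0,0,0,-25,1],[-1.54,-5.75,0,0,0,-30,1],[-2.08,-6.6,0,0,0,-35,1],[-2.56,-7.24,0,0,0,-39,1],[-2.95,-7.7,0,0,0,-42,1],[-3.23,-7.99,0,0,0,-44,1],[-3.37,-8.13,0,0,0,-45,1]])

```text
t: 6.72
tool_pos: [0.4204, -0.1455, 0.1255]
tcp_rot: [0.004, 3.137, -0.001]
contact_force: [12.8, 1.6, -13.3]
finger_gap: 0.0197
```

Emit:
jog_arm(rows=[[0,0,0,0,0,0,1],[0,0,0,0,0,0,1]])

```text
t: 6.88
tool_pos: [0.4204, -0.1452, 0.1255]
tcp_rot: [0.006, 3.137, -0.002]
contact_force: [12.7, 0.8, -12.1]
finger_gap: 0.0198
```

```bash
python3 - <<'E'
from h import *
s,f=shot("wrist","w4"); print(s["tool_pos"],phi_of(s),s["contact_force"],s["torque"],s["finger_gap"])
E
```

```text
[ 0.42038895 -0.1451993   0.12547789] 179.7862605383296 [ 12.66892547   0.79124299 -12.13960195] [ 0.04273494 -1.93226772  0.07586496] 0.019819716385223885
```

View pics/w4.png

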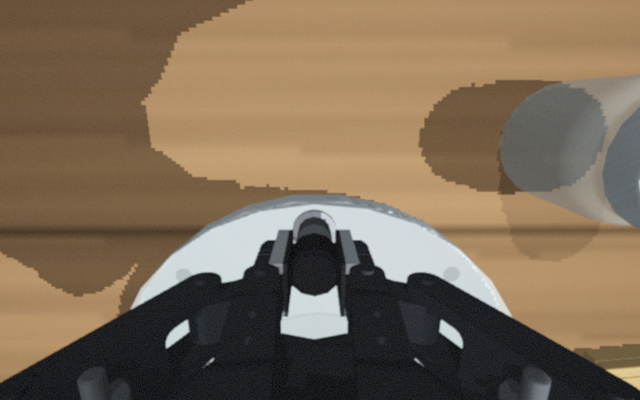

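The deck turned with the knob, and the side force is modest. Now I'll lower the plunger.

Emit:
jog_arm(rows=[[-0.1,0,0.3,0,0,0,1],[-0.2,0,0.6,0,0,0,1],[-0.2,0,0.9,0,0,0,1],[-0.2,0,1.2,0,0,0,1],[-0.2,0,1.3,0,0,0,1],[-0.2,0,1.3,0,0,0,1]])

```text
t: 7.43
tool_pos: [0.4209, -0.1448, 0.1131]
tcp_rot: [0.004, 3.141, -0.001]
contact_force: [0.8, 0.9, 5.6]
finger_gap: 0.0196
```

Emit:
jog_arm(rows=[[0,0,0,0,0,0,-1],[0,0,0,0,0,0,-1],[0,0,0,0,0,0,-1],[0,0,0,0,0,0,-1],[0,0,-2,0,0,0,-1],[0,0,-6,0,0,0,-1],[0,0,-10,0,0,0,-1],[0,0,-12,0,0,0,-1],[0,0,-12,0,0,0,-1],[0,0,-12,0,0,0,-1]])

```text
t: 8.27
tool_pos: [0.4208, -0.1447, 0.2328]
tcp_rot: [0.004, 3.14, -0.002]
contact_force: [0.4, 0.9, -0.7]
finger_gap: 0.0851
```

```bash
python3 - <<'E'
from h import *
s,f=shot("wrist","w5"); print(s["tool_pos"],phi_of(s),s["t"],s["contact_force"])
for t,z in dict(deck_centre=.031,wide_pin=.045,slim_pin=.045,plunger_knob=.057).items():
    for e in r.pinpoint(f,t)[:1]: print(t,np.round(e["centre"],1),round(e["confidence"],2),np.round(at_z(f,e["centre"],z,s),4))
s2,f2=shot("side","s5")
crop=f2["image"][190:310,240:400,::-1]; cv2.imwrite("pics/s5c.png",cv2.resize(crop,None,fx=5,fy=5,interpolation=cv2.INTER_CUBIC))
for t,z in dict(plunger_knob=.057).items():
    for e in r.pinpoint(f2,t)[:1]: print(t,np.round(e["centre"],1),round(e["confidence"],2),np.round(at_z(f2,e["centre"],z),4))
E
```

```text
[ 0.42079718 -0.14474045  0.23278554] 179.8420383857465 8.2667 [ 0.37774829  0.8958766  -0.69850139]
deck_centre [316.1 298.2] 0.93 [ 0.5327 -0.1438  0.031 ]
wide_pin [402.1 309.1] 0.64 [ 0.5351 -0.0646  0.045 ]
slim_pin [230.9 310.3] 0.86 [ 0.536  -0.2226  0.045 ]
plunger_knob [317.7 191.6] 0.57 [ 0.4194 -0.1425  0.057 ]
plunger_knob [412.3 265.7] 0.58 [ 0.7432 -0.2618  0.057 ]
```

View pics/w5.png

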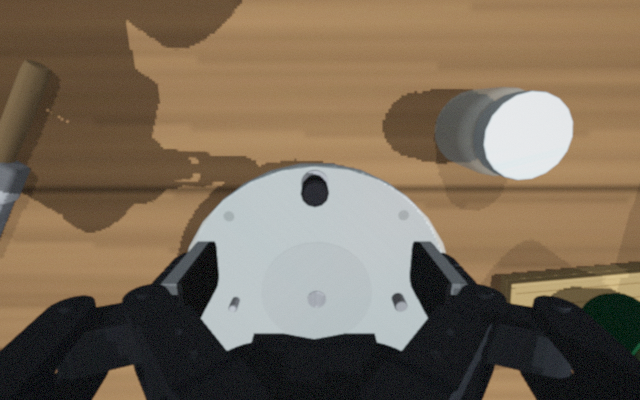

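View pics/s5c.png

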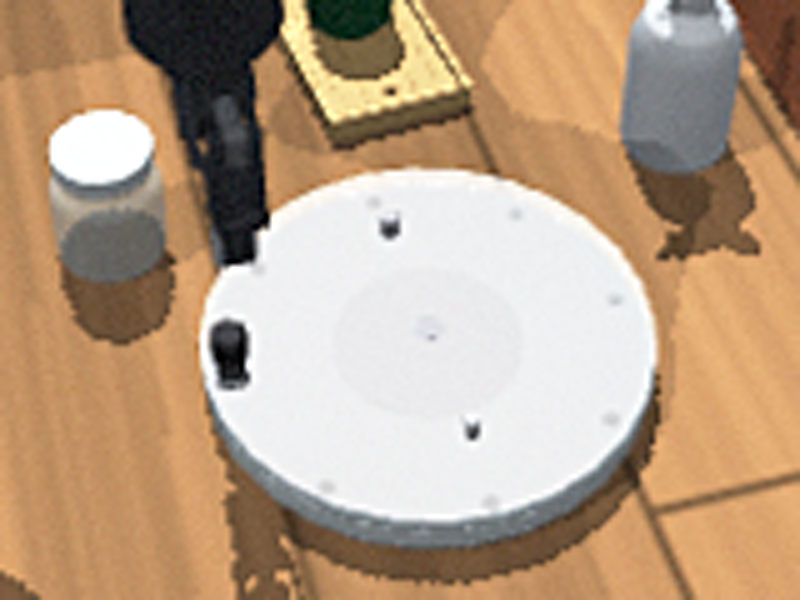

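```bash
python3 - <<'E'
from h import *
a=cv2.imread("pics/side0.png")[222:252,275:310]; b=cv2.imread("pics/s5.png")[242:272,270:305]
cv2.imwrite("pics/cmp.png",np.hstack([cv2.resize(x,None,fx=11,fy=11,interpolation=cv2.INTER_CUBIC) for x in(a,b)]))
import numpy as np
s,f=shot("side")
for c in((.4525,-.063),(.4195,-.1435)):
    for z in(.0,.01): print(c,z,proj(f,(*c,.067+z)).round(1),proj(f,(*c,.047+z)).round(1),proj(f,(*c,.031)).round(1))
E
```

```text
(0.4525, -0.063) 0.0 [290.8 232.7] [291.1 237.4] [291.3 241.1]
(0.4525, -0.063) 0.01 [290.6 230.2] [290.9 235. ] [291.3 241.1]
(0.4195, -0.1435) 0.0 [285.4 255.7] [285.8 260.4] [286.1 264.2]
(0.4195, -0.1435) 0.01 [285.2 253.3] [285.6 258.1] [286.1 264.2]
```

View pics/cmp.png

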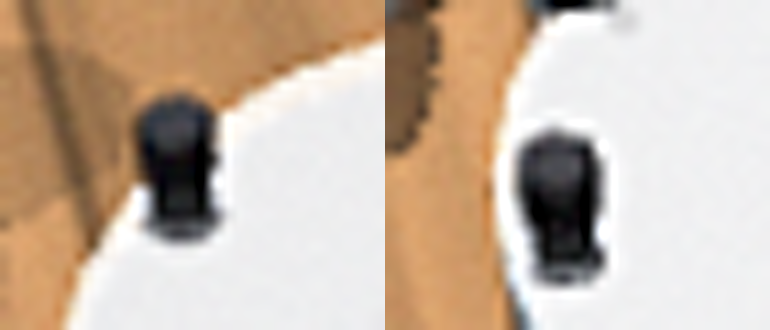

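Comparing the knob with its starting appearance, it looks home or nearly so. I'll check by feel: re-grip, then nudge sideways without lifting.

Emit:
jog_arm(rows=[[0,0,4,0,0,0,-1],[0,0,8,0,0,0,-1],[0,0,11,0,0,0,-1],[0,0,12,0,0,0,-1],[0,0,12,0,0,0,1],[0,0,12,0,0,0,1],[0,0,12,0,0,0,1],[0,0,12,0,0,0,1],[0,0,12,0,0,0,1],[0,0,12,0,0,0,1]])

```text
t: 9.5
tool_pos: [0.4211, -0.1448, 0.1133]
tcp_rot: [0.004, 3.14, -0.001]
contact_force: [-0.9, 1.7, 7.8]
finger_gap: 0.02
```

Emit:
jog_arm(rows=[[0,0.2,0,0,0,0,1],[0,0.4,0,0,0,0,1],[0,0.4,0,0,0,0,1]])

```text
t: 9.75
tool_pos: [0.4212, -0.1418, 0.1133]
tcp_rot: [0.004, 3.14, -0.006]
contact_force: [-4.0, -7.4, 5.7]
finger_gap: 0.0199
```

Emit:
jog_arm(rows=[[0,-0.4,0,0,0,0,1],[0,-0.8,0,0,0,0,1],[0,-0.8,0,0,0,0,1]])

```text
t: 10.0
tool_pos: [0.4209, -0.1463, 0.1133]
tcp_rot: [0.008, 3.14, 0.009]
contact_force: [6.5, 22.4, 14.3]
finger_gap: 0.0201
```

The nudge was resisted with 7 N one way and 22 N the other, against 2–3 N for a pin riding on the base, so the deck is locked. I'll recentre, release, and rise.

Emit:
jog_arm(rows=[[0,0.4,0,0,0,0,1],[0,0.4,0,0,0,0,-1],[0,0.4,0,0,0,0,-1],[0,0.4,0,0,0,0,-1],[0,0.4,0,0,0,0,-1],[0,0.4,-3,0,0,0,-1],[0,0.4,-7,0,0,0,-1],[0,0.4,-11,0,0,0,-1],[0,0.4,-14,0,0,0,-1]])

```text
t: 10.75
tool_pos: [0.4208, -0.145, 0.2552]
tcp_rot: [0.005, 3.14, -0.002]
contact_force: [1.7, 0.0, -0.6]
finger_gap: 0.085
```

```bash
python3 -c "
from h import *
plan((.567,.150,.26),90)"
```

```text
t 10.75 tcp [ 0.4208 -0.145   0.2552] phi 179.82 shift [-14.53  29.54  -0.49] turn [3.000e-02 1.500e-01 8.982e+01]
```

Next I'll take matching wrist views with the same camera geometry (feature 78 mm ahead of the tool) of each pin and each hole, so calibration errors cancel.

```bash
python3 -c "
from h import *
plan((.5335,-.1435,.175),90)"
```

```text
t 10.75 tcp [ 0.4208 -0.145   0.2552] phi 179.82 shift [-11.25   0.19   8.04] turn [3.000e-02 1.500e-01 8.982e+01]
```

Emit:
jog_arm(rows=[[-3,0.2,0,0,0,7.1,-1],[-6,0.2,0,0,0,14.2,-1],[-9,0.2,0,0,0,21.3,-1],[-11.3,0.2,0,0,0,28.4,-1],[-11.3,0.2,1,0,0,35.5,-1],[-11.3,0.2,2,0,0,42.6,-1],[-11.3,0.2,3,0,0,49.7,-1],[-11.3,0.2,4,0,0,56.8,-1],[-11.3,0.2,5,0,0,63.9,-1],[-11.3,0.2,6,0,0,71,-1],[-11.3,0.2,7,0,0.1,78.1,-1],[-11.3,0.2,8,0,0.1,85.2,-1]])

```text
t: 11.75
tool_pos: [0.5337, -0.1433, 0.1716]
tcp_rot: [-2.136, -2.301, 0.0]
contact_force: [0.3, -0.2, -0.2]
finger_gap: 0.0854
```

Emit:
jog_arm(rows=[[0,0,0,0,0,4.6,-1],[0,0,0,0,0,4.6,-1],[0,0,0,0,0,4.6,-1]])

```text
t: 12.0
tool_pos: [0.5339, -0.1433, 0.1722]
tcp_rot: [-2.217, -2.224, 0.0]
contact_force: [0.2, -0.6, -0.3]
finger_gap: 0.0849
```

```bash
python3 - <<'E'
from h import *
s,f=shot("wrist","w6"); np.save("s6.npy",s,allow_pickle=True); print(s["tool_pos"],phi_of(s),s["tcp_rot"],s["t"],np.abs(s["qd"]).max())
for t,z in dict(deck_centre=.031,wide_pin=.045).items():
    for e in r.pinpoint(f,t)[:1]: print(t,np.round(e["centre"],1),round(e["confidence"],2),np.round(at_z(f,e["centre"],z,s),4))
plan((.5335,-.2995,.175),90)
E
```

```text
[ 0.53385221 -0.14328769  0.17219504] 90.17481392157957 [-2.21687909e+00 -2.22365482e+00  2.15460584e-04] 12.0 0.013039882651795485
deck_centre [314.5 206.1] 0.94 [ 0.5326 -0.1447  0.031 ]
wide_pin [315.6  87.2] 0.87 [ 0.533  -0.0674  0.045 ]
t 12.15 tcp [ 0.5339 -0.1432  0.1725] phi 90.15 shift [-15.63  -0.08  -0.26] turn [-0.04 -0.04  0.15]
```

View pics/w6.png

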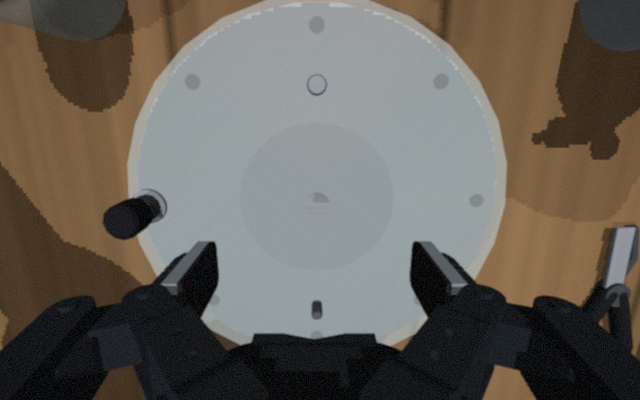

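Both pins show in this view: the wide pin top at (317,84) and the slim pin at (317,305). They lie in one column, so the pin axis is parallel to tool x at heading 90.2°. Now the same view over the tray, 35 mm lower.

```bash
python3 - <<'E'
from h import *
im=cv2.imread("pics/w6.png"); 
a=im[64:104,297:337]; b=im[285:325,297:337]
cv2.imwrite("pics/w6z.png",np.hstack([cv2.resize(x,None,fx=10,fy=10,interpolation=cv2.INTER_CUBIC) for x in(a,b)]))
plan((.567,.162,.22),85)
E
```

```text
t 12.15 tcp [ 0.5339 -0.1432  0.1725] phi 90.15 shift [30.51  3.38 -4.73] turn [-0.04 -0.04  5.15]
```

View pics/w6z.png

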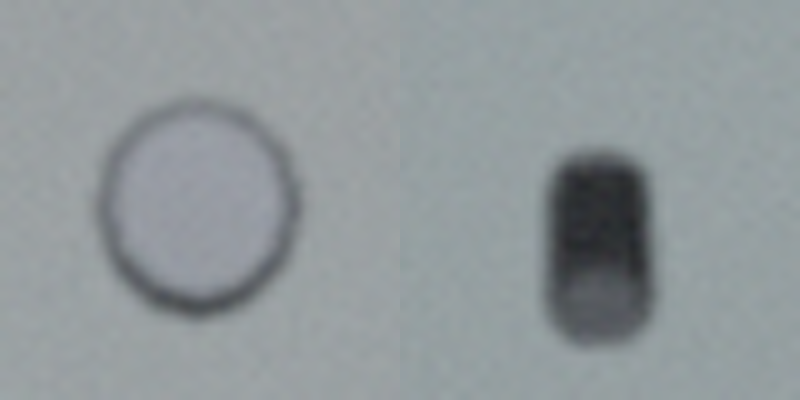

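Emit:
jog_arm(rows=[[4,0.4,-2,0,0,0,-1],[8,0.8,-4,0,0,0,-1],[12,1.3,-4.7,0,0,1,-1],[16,1.8,-4.7,0,0,2,-1],[20,2.2,-4.7,0,0,3,-1],[24,2.7,-4.7,0,0,4,-1],[28,3.1,-4.7,0,0,5,-1],[30.5,3.4,-4.7,0,0,5.1,-1],[30.5,3.4,-4.7,0,0,5.1,-1],[30.5,3.4,-4.7,0,0,5.1,-1]])

```text
t: 12.98
tool_pos: [0.5675, 0.163, 0.2196]
tcp_rot: [-2.313, -2.125, 0.0]
contact_force: [-0.4, -0.4, 0.5]
finger_gap: 0.0852
```

```bash
python3 - <<'E'
from h import *
s6=np.load("s6.npy",allow_pickle=True).item()
s,f=shot("wrist","w7"); print(s["tool_pos"],phi_of(s),s["t"])
np.save("s7.npy",s,allow_pickle=True)
for p in((316.2,83.5),(316.65,315.7)): print("pin",at_z(f,p,.045,s6).round(4))
for t,z in dict(pot=.01,under_pot=0).items():
    for e in r.pinpoint(f,t)[:1]: print(t,np.round(e["centre"],1),round(e["confidence"],2),np.round(at_z(f,e["centre"],z,s),4))
E
```

```text
[0.5675023  0.1630477  0.21956345] 85.148608315952 12.9833
pin [ 0.5334 -0.0655  0.045 ]
pin [ 0.5344 -0.222   0.045 ]
pot [316.5 190.5] 0.57 [0.5674 0.1544 0.01  ]
```

View pics/w7.png

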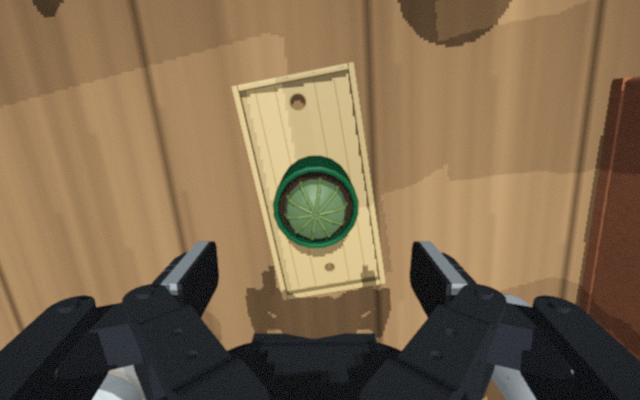

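The tray view shows the wide hole at (298,101), the slim hole at (330,267) and the pot top at (316,208), with the tray turned about 11° from the tool. I'll refine those centres.

```bash
python3 - <<'E'
from h import *
im=cv2.imread("pics/w7.png"); 
a=im[81:121,278:318]; b=im[247:287,310:350]
cv2.imwrite("pics/w7z.png",np.hstack([cv2.resize(x,None,fx=10,fy=10,interpolation=cv2.INTER_CUBIC) for x in(a,b)]))
cv2.imwrite("pics/w7p.png",cv2.resize(im[140:265,250:385],None,fx=5,fy=4.8,interpolation=cv2.INTER_CUBIC))
E
```

```text
(no output)
```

View pics/w7z.png

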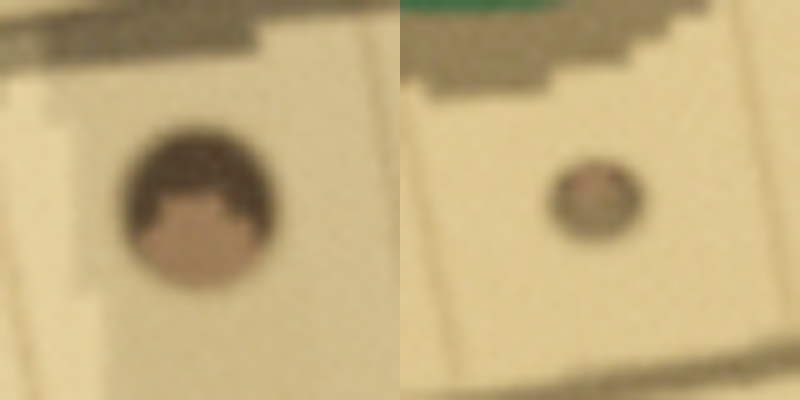

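View pics/w7p.png

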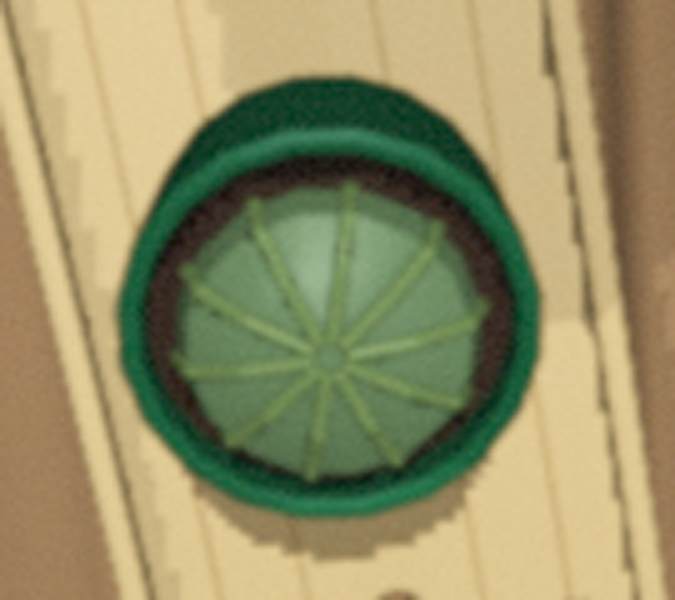

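```bash
python3 - <<'E'
from h import *
s=np.load("s7.npy",allow_pickle=True).item()
f=dict(intrinsics=np.array([[321.29120798,0,313.79547723],[0,321.29120798,192.3265029],[0,0,1]]),hand_eye=np.array([[-4.65363971e-04,-9.65232611e-01,-2.61392024e-01,6.72118930e-02],[9.99999429e-01,-1.97842412e-04,-1.04976331e-03,-1.04277671e-03],[9.61551355e-04,-2.61392363e-01,9.65232152e-01,-7.00841695e-02],[0,0,0,1]]))
W=at_z(f,(297.4,101.3),.01,s);S=at_z(f,(329.25,266.55),.01,s);P=at_z(f,(315.4,206.5),.072,s)
d=(W-S)[:2];print(W,S,P,np.hypot(*d),np.degrees(np.arctan2(d[1],d[0])),"mid",(W+S)/2)
h=np.degrees(np.arctan2(d[1],d[0]))
u=d/np.hypot(*d);xx=np.array([u[1],-u[0]])
m=((W+S)/2-P)[:2];print("centre rel pot: x,y",m@xx,m@u)
# check ellipse bias: project rim circle
th=np.linspace(0,2*np.pi,73);q=np.array([proj(f,P+.031*np.array([np.cos(t),np.sin(t),0]),s) for t in th]);print(q.min(0),q.max(0))
plan((P[0],P[1],.16),h)
E
```

```text
[0.55828484 0.23472122 0.01      ] [0.57377587 0.07994485 0.01      ] [0.56704498 0.16104004 0.072     ] 0.15554965534266632 95.7155014255087 mid [0.56603036 0.15733303 0.01      ]
centre rel pot: x,y -0.0013787537970318773 -0.003587535874458851
[271.76364023 163.33813204] [359.05174654 246.71034087]
t 13.1333 tcp [0.5677 0.1608 0.2196] phi 84.9 shift [ 0.01 -0.06  5.96] turn [ -0.07  -0.05 -10.82]
```

Emit:
jog_arm(rows=[[0,-0.1,1,0,0,-5,-1],[0,-0.1,3,0,0,-10.8,-1],[0,-0.1,5,0,0,-10.8,-1],[0,-0.1,6,0,0,-10.8,-1],[0,-0.1,6,0,0,-10.8,-1],[0,-0.1,6,0,0,-10.8,-1]])

```text
t: 13.63
tool_pos: [0.5669, 0.1613, 0.1598]
tcp_rot: [-2.108, -2.327, 0.0]
contact_force: [0.5, -0.5, 0.4]
finger_gap: 0.0852
```

```bash
python3 - <<'E'
from h import *
s,f=shot("wrist","w8"); print(s["tool_pos"],phi_of(s),s["t"],np.abs(s["qd"]).max())
np.save("s8.npy",s,allow_pickle=True)
im=cv2.imread("pics/w8.png")
cv2.imwrite("pics/w8z.png",cv2.resize(im[0:300,170:470],None,fx=2.66,fy=2,interpolation=cv2.INTER_CUBIC))
E
```

```text
[0.56688449 0.16134339 0.15981423] 95.65421821564125 13.6333 0.02219157920996863
```

View pics/w8.png

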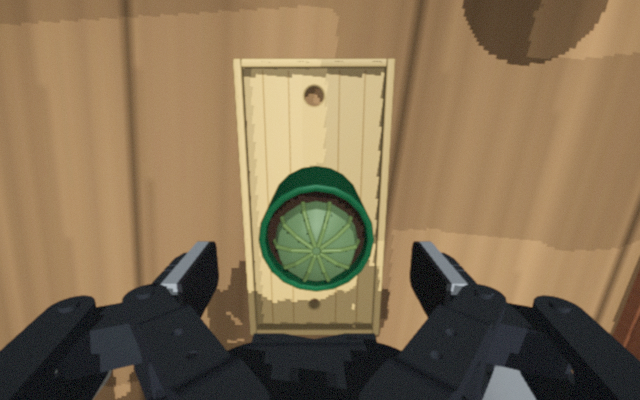

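```bash
cat >> h.py <<'E'
F=dict(intrinsics=np.array([[321.29120798,0,313.79547723],[0,321.29120798,192.3265029],[0,0,1]]),hand_eye=np.array([[-4.65363971e-04,-9.65232611e-01,-2.61392024e-01,6.72118930e-02],[9.99999429e-01,-1.97842412e-04,-1.04976331e-03,-1.04277671e-03],[9.61551355e-04,-2.61392363e-01,9.65232152e-01,-7.00841695e-02],[0,0,0,1]]))
def zoom2(src,c1,c2,out,h=20):
    im=cv2.imread(f"pics/{src}.png"); L=[]
    for c in(c1,c2): L.append(cv2.resize(im[c[1]-h:c[1]+h,c[0]-h:c[0]+h],None,fx=10*20/h,fy=10*20/h,interpolation=cv2.INTER_CUBIC))
    cv2.imwrite(f"pics/{out}.png",np.hstack(L))
E
python3 -c "
from h import *
zoom2('w8',(314,95),(314,303),'w8zz')"
```

```text
(no output)
```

View pics/w8zz.png

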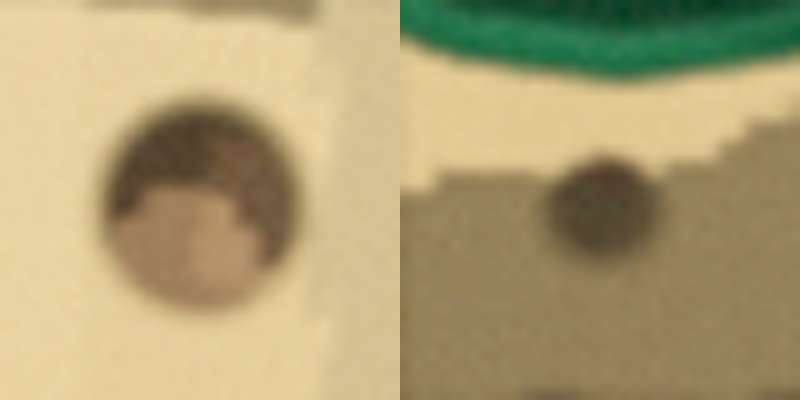

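```bash
python3 - <<'E'
from h import *
def tf(s,p,z):
    w=at_z(F,p,z,s); M=R.from_rotvec(s["tcp_rot"]).as_matrix(); return w,(M.T@(w-s["tool_pos"]))*1000
s8=np.load("s8.npy",allow_pickle=True).item();s6=np.load("s6.npy",allow_pickle=True).item()
for n,s,a,b,z in(("hole",s8,(313.75,95.25),(314.05,303.55),.01),("pin",s6,(316.2,83.5),(316.65,315.7),.045)):
    A,B=tf(s,a,z),tf(s,b,z); d=A[0]-B[0]; print(n,"phi",phi_of(s),"W",A[0].round(4),A[1].round(2),"S",B[0].round(4),B[1].round(2),"len",np.hypot(*d[:2]),"head",np.degrees(np.arctan2(d[1],d[0])),"mid tool",((A[1]+B[1])/2).round(2),"mid",((A[0]+B[0])/2).round(4))
E
```

```text
hole phi 95.65421821564125 W [0.5582 0.2346 0.01  ] [ 73.58  -1.28 149.9 ] S [0.5737 0.0794 0.01  ] [-82.43  -1.12 149.72] len 0.15601790046014163 head 95.71175210762159 mid tool [ -4.42  -1.2  149.81] mid [0.5659 0.157  0.01  ]
pin phi 90.17481392157957 W [ 0.5336 -0.0637  0.045 ] [ 79.49   0.17 127.28] S [ 0.5347 -0.22    0.045 ] [-76.9    0.73 127.11] len 0.15638603361993017 head 90.3769236630036 mid tool [  1.3    0.45 127.2 ] mid [ 0.5341 -0.1419  0.045 ]
```

Emit:
jog_arm(rows=[[0,0,2,0,0,0,-1],[0,0,4,0,0,0,-1],[0,0,5,0,0,0,-1],[0,0,5,0,0,0,-1],[0,0,5,0,0,0,1],[0,0,5,0,0,0,1],[0,0,5,0,0,0,1],[0,0,5,0,0,0,1],[0,0,5,0,0,0,1],[0,0,5,0,0,0,1]])

```text
t: 14.52
tool_pos: [0.5672, 0.1622, 0.1113]
tcp_rot: [2.107, 2.329, 0.004]
contact_force: [-0.2, -0.3, 5.4]
finger_gap: 0.0604
```

Emit:
jog_arm(rows=[[0,0,-2,0,0,0,1],[0,0,-5,0,0,0,1],[0,0,-8,0,0,0,1],[0,0,-10,0,0,0,1],[0,0,-10,0,0,0,1],[0,0,-10,0,0,0,1],[0,0,-10,0,0,0,1]])

```text
t: 15.1
tool_pos: [0.5659, 0.162, 0.2078]
tcp_rot: [-2.105, -2.327, 0.003]
contact_force: [-0.1, -0.1, -5.1]
finger_gap: 0.0605
```

```bash
python3 - <<'E'
from h import *
s,f=shot("wrist","w9"); print(s["tool_pos"],phi_of(s),s["t"],np.abs(s["qd"]).max(),s["contact_force"],s["torque"],s["finger_gap"])
np.save("s9.npy",s,allow_pickle=True); print(f["hand_eye"]-F["hand_eye"],f["intrinsics"]-F["intrinsics"])
plan((.5353,-.1375,.22),90.32)
E
```

```text
[0.56593558 0.16197094 0.20779963] 95.73754111413132 15.1 0.014604243936897018 [-0.07014835 -0.07591912 -5.08391095] [ 0.04146557  0.00230291 -0.08505203] 0.060521231246281615
[[-4.59270008e-06  3.43325839e-04 -1.26449414e-03 -1.29449924e-03]
 [-5.39198672e-07  1.15796138e-04 -4.38075566e-04 -2.59942321e-04]
 [ 4.52498445e-04 -1.26456276e-03 -3.43899499e-04  3.35106800e-06]
 [ 0.00000000e+00  0.00000000e+00  0.00000000e+00  0.00000000e+00]] [[-1.47417722e-09  0.00000000e+00  3.35865025e-09]
 [ 0.00000000e+00 -1.47417722e-09 -4.44151738e-09]
 [ 0.00000000e+00  0.00000000e+00  0.00000000e+00]]
t 15.15 tcp [0.5659 0.1619 0.2075] phi 95.74 shift [-29.49  -6.05  -1.26] turn [-0.28 -0.06  5.42]
```

View pics/w9.png

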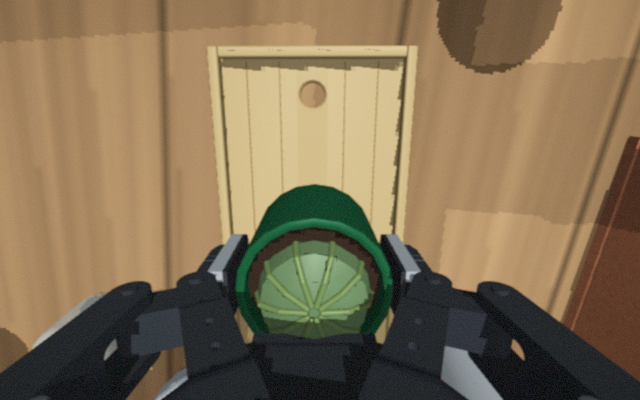

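The pot is held (gap 60.5 mm, about 5 N of weight) and the tray hangs level, with the wide hole at about (313,94). I'll measure it in the tool frame.

```bash
python3 -c "
from h import *
zoom2('w9',(313,94),(313,52),'w9z')
im=cv2.cvtColor(cv2.imread('pics/w9.png'),cv2.COLOR_BGR2GRAY).astype(int)
for y in (70,90,110,130,150,170): print(y,im[y,205:232],im[y,395:420])
"
```

```text
70 [145 146 143 157 173 183 186 189 191 192 197 189 174 136 103  89 119 172
 190 192 191 193 190 191 192 192 191] [160 165 169 186 195 196 191 150  92  70  87 130 167 192 196 194 193 191
 191 189 185 158 137 129 134]
90 [146 148 144 147 143 155 179 188 189 189 193 195 194 182 152 118  97 104
 147 181 189 190 191 192 192 192 192] [195 193 193 176 139 111  91  73  73  97 150 182 196 197 195 194 191 188
 182 156 136 133 135 132 130]
110 [148 147 144 146 146 147 147 168 183 187 189 192 195 197 188 172 138 103
  94 132 172 189 192 192 192 192 191] [196 194 195 188 154  98  68  80 121 164 189 196 197 194 193 190 188 184
 156 136 132 134 133 133 134]
130 [146 144 148 147 146 145 146 152 165 180 186 192 192 192 195 194 182 154
 117  95  93 125 171 190 191 190 190] [159 122 107  97  83  70  93 137 175 189 195 194 192 192 189 183 158 138
 133 135 133 136 139 137 139]
150 [146 147 145 149 147 148 147 148 145 146 163 179 188 189 193 195 195 189
 171 135  97 102 139 177 192 191 192] [167 130  92  74  77 109 154 185 195 195 192 191 192 189 173 152 136 137
 135 136 138 140 142 138 143]
170 [146 146 147 149 147 148 149 149 150 148 144 153 174 184 188 191 193 195
 193 182 152 117  95 119 168 188 191] [163 116  74  85 130 165 190 194 194 189 193 191 181 157 138 137 137 140
 141 141 142 141 139 138 134]
```

View pics/w9z.png

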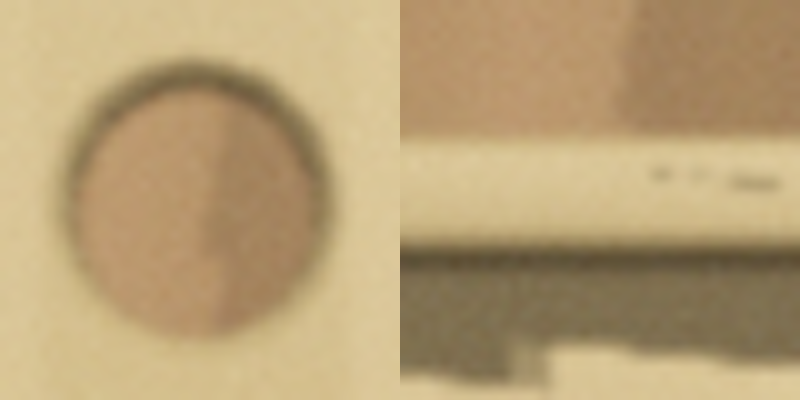

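```bash
python3 - <<'E'
from h import *
s=np.load("s9.npy",allow_pickle=True).item(); s6=np.load("s6.npy",allow_pickle=True).item()
H=F["hand_eye"]; Ki=np.linalg.inv(F["intrinsics"])
def tool_at(p,zt):
    d=H[:3,:3]@Ki@np.array([p[0],p[1],1]); o=H[:3,3]; return (o+d*(zt-o[2])/d[2])*1000
for zt in(.0995,.1013,.103): print(zt,tool_at((312.25,93.45),zt).round(2))
for row in(70,170):
    c={70:(208,416),170:(216.5,408.3)}[row]
    print([tool_at((x,row),.0933).round(2) for x in c])
E
```

```text
0.0995 [72.99 -1.98 99.5 ]
0.1013 [ 73.06  -1.99 101.3 ]
0.103 [ 73.11  -2.   103.  ]
[array([ 83.52, -51.74,  93.3 ]), array([83.47, 47.61, 93.3 ])]
[array([ 34.94, -51.54,  93.3 ]), array([34.91, 47.64, 93.3 ])]
```

Hole and tray axis are aligned with the tool to about 0.1°, and the wide hole sits at tool (73.1,-2.0) mm. Now I'll carry it over the turntable.

Emit:
jog_arm(rows=[[-1,-0.2,0,0,0,0,1],[-3,-0.6,0,0,0,0.5,1],[-6,-1.2,0,0,0,1,1],[-9.5,-1.9,0,0,0,2,1],[-13,-2.6,0,0,0,3,1],[-16.5,-3.4,0,0,0,4,1],[-20,-4.1,0,0,0,5,1],[-23.5,-4.8,0,0,0,5.5,1],[-26.5,-5.4,0,-0.3,0,5.5,1],[-28.5,-5.8,0,-0.3,0,5.5,1],[-29.4,-6,0,-0.3,0,5.5,1],[-29.4,-6,0,-0.3,0,5.5,1]])

```text
t: 16.15
tool_pos: [0.5358, -0.1386, 0.2083]
tcp_rot: [2.22, 2.222, 0.005]
contact_force: [-0.0, 0.0, -5.1]
finger_gap: 0.0604
```

```bash
python3 - <<'E'
from h import *
plan((.53595,-.1369,.166),90.28)
E
```

```text
t 16.15 tcp [ 0.5358 -0.1386  0.2083] phi 90.07 shift [0.16 0.01 4.23] turn [ 0.15 -0.09 -0.21]
```

Emit:
jog_arm(rows=[[0.16,0,1.5,0.15,-0.1,-0.2,1],[0.16,0,3,0.15,-0.1,-0.2,1],[0.16,0,3.9,0.15,-0.1,-0.2,1],[0.16,0,4.2,0.15,-0.1,-0.2,1],[0.16,0,4.2,0.15,-0.1,-0.2,1],[0.16,0,4.2,0.15,-0.1,-0.2,1]])

```text
t: 16.65
tool_pos: [0.5368, -0.1345, 0.1676]
tcp_rot: [2.211, 2.229, 0.002]
contact_force: [-0.0, -0.2, -3.8]
finger_gap: 0.0609
```

```bash
python3 - <<'E'
from h import *
plan((.53595,-.1369,.166),90.28)
s,f=shot("wrist","w10"); print(s["contact_force"],s["torque"])
zoom2("w10",(313,94),(313,52),"w10z")
shot("side","s10"); im=cv2.imread("pics/s10.png"); cv2.imwrite("pics/s10z.png",cv2.resize(im[180:310,260:420],None,fx=4.5,fy=4.5,interpolation=cv2.INTER_CUBIC))
E
```

```text
t 16.65 tcp [ 0.5368 -0.1345  0.1676] phi 90.48 shift [-0.24 -0.09  0.16] turn [0.11 0.03 0.2 ]
[-0.03208595 -0.2128366  -3.80856776] [-0.02037392 -0.07865654  0.04889409]
```

View pics/w10z.png

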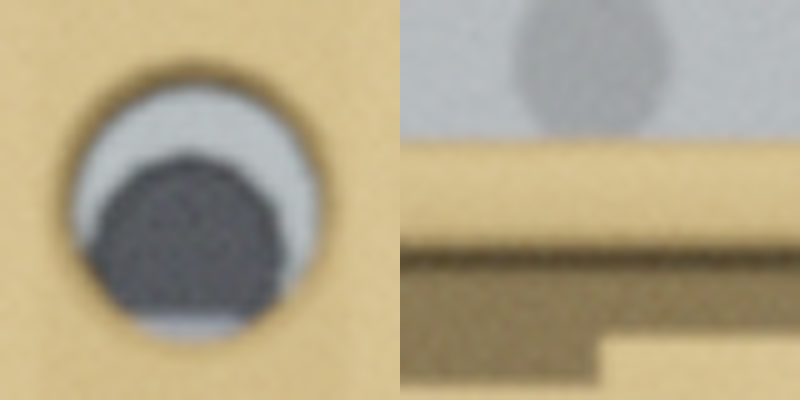

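View pics/s10z.png

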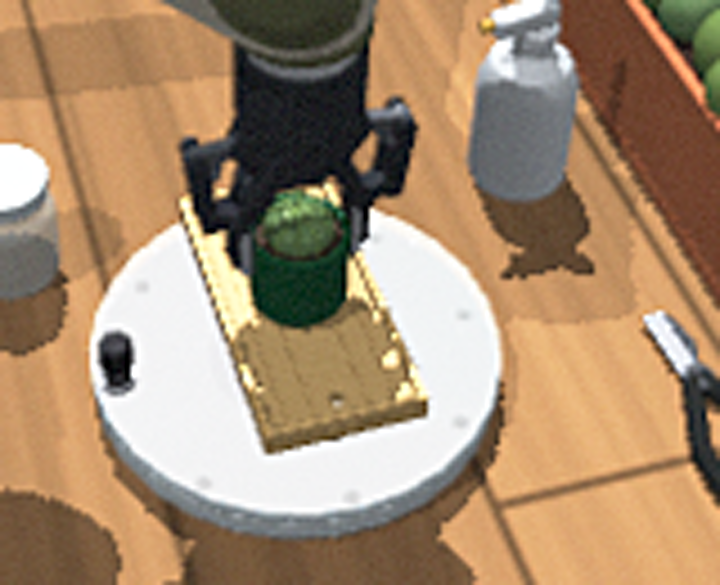

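Through the hole I can see the pin top at crop (190,250), against the hole centre at (195,201). I'll compute the offset in the tool frame.

```bash
python3 - <<'E'
from h import *
H=F["hand_eye"]; Ki=np.linalg.inv(F["intrinsics"])
def tool_at(p,zt,H=H):
    d=H[:3,:3]@Ki@np.array([p[0],p[1],1]); o=H[:3,3]; return (o+d*(zt-o[2])/d[2])*1000
s,f=shot("wrist","w11")
print(s["tool_pos"],phi_of(s),R.from_rotvec(s["tcp_rot"]).as_matrix()[2])
for HH in(H,f["hand_eye"]): print(tool_at((312.05,93.65),.1013,HH).round(2),tool_at((311.55,98.5),.1226,HH).round(2))
zoom2("w11",(313,94),(313,52),"w11z")
E
```

```text
[ 0.5368725  -0.13477569  0.16797043] 90.45917906303254 [-0.00104241  0.00273903 -0.99999571]
[ 72.96  -2.1  101.3 ] [ 71.    -2.52 122.6 ]
[ 71.3   -2.38 101.3 ] [ 69.31  -2.82 122.6 ]
```

View pics/w11z.png

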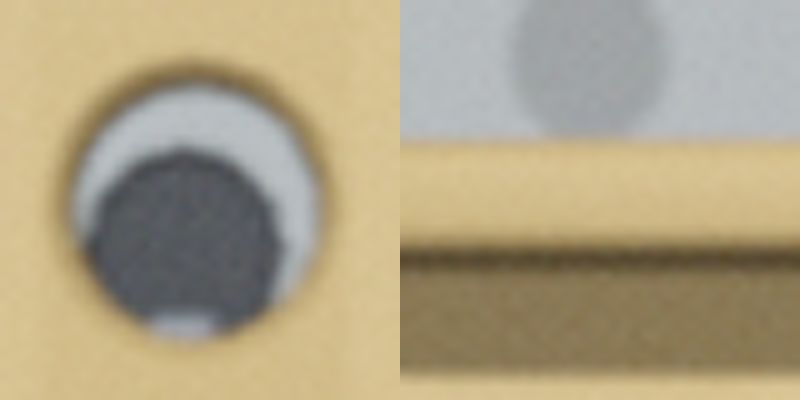

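Emit:
jog_arm(rows=[[-0.19,-0.08,0.2,0,0,0.18,1],[-0.19,-0.08,0.3,0,0,0.18,1],[-0.19,-0.08,0.3,0,0,0.18,1],[-0.19,-0.08,0.3,0,0,0.18,1],[-0.19,-0.08,0.3,0,0,0.18,1],[-0.19,-0.08,0.3,0,0,0.18,1]])

```text
t: 17.3
tool_pos: [0.5358, -0.1368, 0.1643]
tcp_rot: [2.215, 2.225, 0.001]
contact_force: [-0.1, -0.5, -5.5]
finger_gap: 0.0605
```

```bash
python3 - <<'E'
from h import *
plan((.53595,-.1369,.166),90.28)
s,f=shot("wrist","w12"); zoom2("w12",(313,94),(313,52),"w12z")
E
```

```text
t 17.3 tcp [ 0.5358 -0.1368  0.1643] phi 90.26 shift [-0.01  0.02 -0.17] turn [ 0.09  0.03 -0.02]
```

View pics/w12z.png

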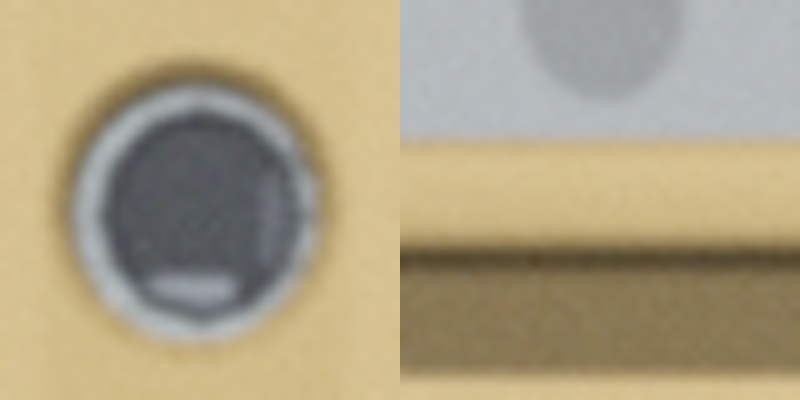

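The pin is now concentric in the hole, within about 0.2 mm. Now I'll lower it gently onto both pins.

Emit:
jog_arm(rows=[[0,0.02,0.3,0,0,0,1],[0,0.02,0.6,0,0,0,1],[0,0.02,0.9,0,0,0,1],[0,0.02,1.1,0,0,0,1],[0,0.02,1.2,0,0,0,1],[0,0.02,1.2,0,0,0,1]])

```text
t: 17.85
tool_pos: [0.5359, -0.1367, 0.1519]
tcp_rot: [2.216, 2.226, 0.001]
contact_force: [0.7, 1.1, -4.4]
finger_gap: 0.0604
```

Emit:
jog_arm(rows=[[0,0,0.2,0,0,0,1],[0,0,0.4,0,0,0,1],[0,0,0.6,0,0,0,1],[0,0,0.7,0,0,0,1],[0,0,0.7,0,0,0,1]])

```text
t: 18.27
tool_pos: [0.5359, -0.1367, 0.1449]
tcp_rot: [2.216, 2.226, 0.001]
contact_force: [1.0, -0.1, -4.7]
finger_gap: 0.0605
```

```bash
python3 - <<'E'
from h import *
s,f=shot("wrist","w13"); print(s["tool_pos"],s["contact_force"],s["torque"]); zoom2("w13",(313,94),(313,52),"w13z")
E
```

```text
[ 0.53588825 -0.13673433  0.14494996] [ 0.96950063 -0.12624949 -4.70705023] [ 0.06022869 -0.00648338 -0.02036037]
```

View pics/w13z.png

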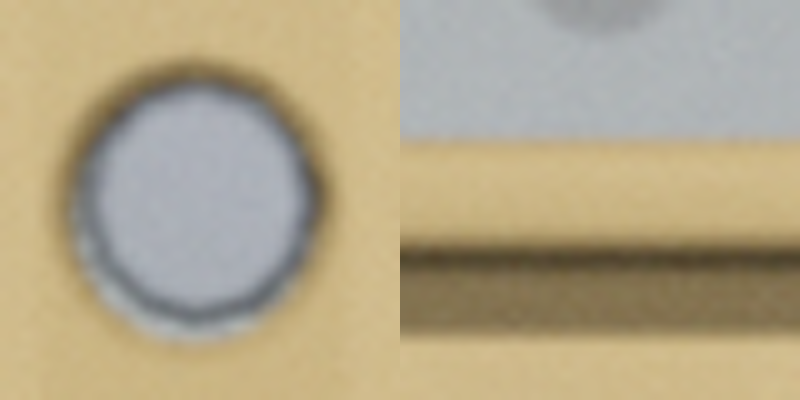

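Emit:
jog_arm(rows=[[0,0,0.1,0,0,0,1],[0,0,0.2,0,0,0,1],[0,0,0.3,0,0,0,1],[0,0,0.3,0,0,0,1]])

```text
t: 18.65
tool_pos: [0.5361, -0.1368, 0.1425]
tcp_rot: [2.215, 2.225, 0.001]
contact_force: [0.0, -0.4, -3.7]
finger_gap: 0.0604
```

Emit:
jog_arm(rows=[[0,0,0.1,0,0,0,1],[0,0,0.2,0,0,0,1],[0,0,0.2,0,0,0,1]])

```text
t: 18.9
tool_pos: [0.5361, -0.1368, 0.1422]
tcp_rot: [2.214, 2.225, 0.001]
contact_force: [-5.0, 2.5, 15.2]
finger_gap: 0.0605
```

The tray stopped at exactly the expected seat height (0.1422 against 0.1423) with 15 N, so it is flat on the deck. Releasing and rising.

Emit:
jog_arm(rows=[[0,0,-0.1,0,0,0,1],[0,0,-0.1,0,0,0,-1],[0,0,-0.1,0,0,0,-1],[0,0,-0.1,0,0,0,-1],[0,0,-0.1,0,0,0,-1],[0,0,-2,0,0,0,-1],[0,0,-5,0,0,0,-1],[0,0,-8,0,0,0,-1],[0,0,-10,0,0,0,-1],[0,0,-10,0,0,0,-1]])

```text
t: 19.73
tool_pos: [0.5369, -0.1372, 0.2444]
tcp_rot: [2.21, 2.22, 0.005]
contact_force: [0.3, -0.8, 0.1]
finger_gap: 0.0849
```

```bash
python3 - <<'E'
from h import *
s,f=shot("wrist","w14"); print(s["tool_pos"],s["contact_force"],s["finger_gap"],phi_of(s))
for t,z in dict(pot=.041,deck_centre=.031,wide_pin=.045,slim_pin=.045,plunger_knob=.057).items():
    for e in r.pinpoint(f,t)[:1]: print(t,np.round(e["centre"],1),round(e["confidence"],2),np.round(at_z(f,e["centre"],z,s),4))
shot("side","s14"); im=cv2.imread("pics/s14.png"); cv2.imwrite("pics/s14z.png",cv2.resize(im[180:310,260:420],None,fx=4.5,fy=4.5,interpolation=cv2.INTER_CUBIC))
E
```

```text
[ 0.5369472  -0.13723572  0.24443511] [ 0.30139421 -0.75766045  0.14936265] 0.08491864085239734 90.26343495948134
pot [313.3 187.6] 0.56 [ 0.5366 -0.1425  0.041 ]
wide_pin [309.7  97.7] 0.59 [ 0.5334 -0.0667  0.045 ]
slim_pin [310.5 270.1] 0.74 [ 0.5343 -0.2209  0.045 ]
plunger_knob [171.9 195.5] 0.96 [ 0.4191 -0.1453  0.057 ]
```

View pics/w14.png

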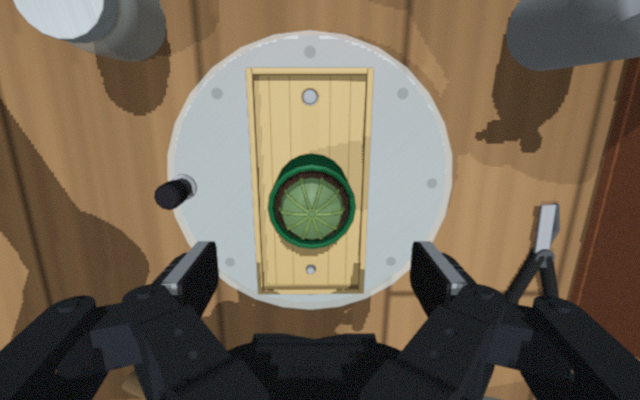

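View pics/s14z.png

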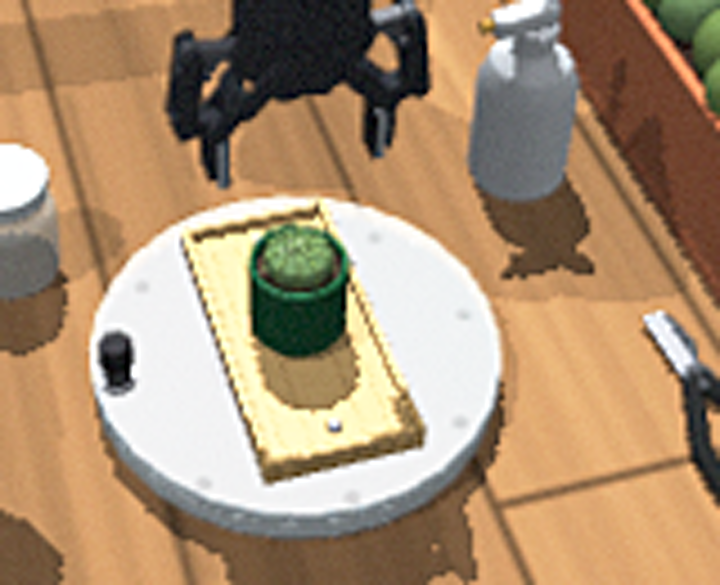

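```bash
python3 - <<'E'
from h import *
s,f=shot("wrist","w15")
im=cv2.imread("pics/w15.png"); cv2.imwrite("pics/w15z.png",cv2.resize(im[170:220,145:205],None,fx=12,fy=12,interpolation=cv2.INTER_CUBIC))
# hand-eye corrected by pins: shift so the pins' column/row match is reported
for n,P in dict(wide=(.5334,-.0655,.045),slim=(.5344,-.222,.045)).items(): print(n,proj(f,P,s).round(1),proj(F,P,s).round(1))
u=np.array([-.001,.1565,0]);u/=np.linalg.norm(u);mx=np.array([-u[1],u[0],0])
for z in(.067,.077,.047,.057,.031): 
    P=np.array([.5339,-.1437,0])+.115*mx+[0,0,z]; print(z,proj(f,P,s).round(1),proj(F,P,s).round(1))
E
```

```text
wide [313.5  97.9] [313.1 100.2]
slim [314.  275.7] [313.6 277.6]
0.067 [167.7 201.1] [167.5 203.3]
0.077 [161.9 204.9] [161.7 207.2]
0.047 [178.1 194.3] [177.9 196.4]
0.057 [173.1 197.6] [172.9 199.7]
0.031 [185.4 189.5] [185.2 191.5]
```

View pics/w15z.png

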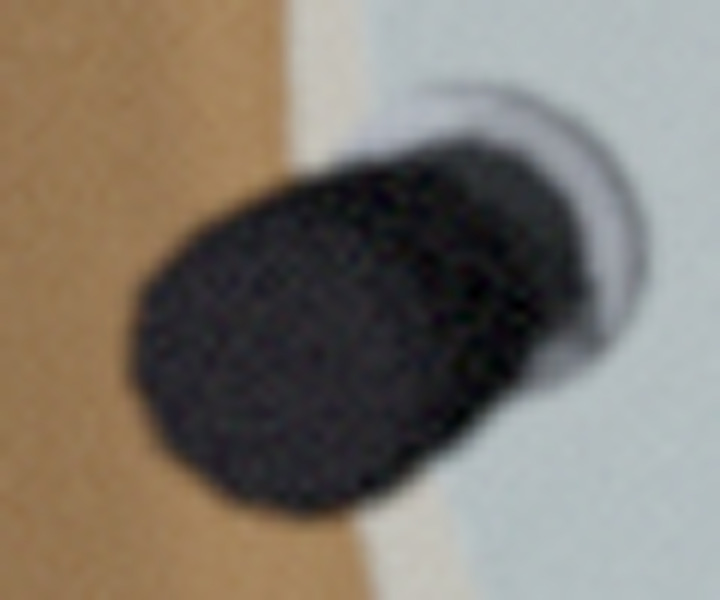

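The final view shows both pins up through the tray holes at (310,97) and (310,270). The pot is upright, and the knob's top sits where the home height predicts rather than 10 mm up. The arm is clear, so I'm handing the job in.

```bash
python3 -c "
from cell import r
print(r.observe()['contact_force']); print(r.close_job())"
```

```text
[-0.33403029 -0.8563935   0.7010397 ]
the job is handed in; nothing more can be done
None
```

The cactus is back on its turntable and the job was handed in at about 20 s of the 72 s allowed. No verdict was reported.

- **Turntable:** I drew the plunger about 12 mm (about 12 N on the wrist), turned the deck 45° counter-clockwise and lowered the plunger into the next hole. A sideways nudge was resisted with 7 N one way and 22 N the other, against 2–3 N if the pin were only riding on the base. The pin axis then measured about 90.4°, having started at 44–46° on two rougher views.
- **Tray:** I lined the wide hole up with its pin using the wrist camera and lowered the tray. It touched down at the expected height (0.1422 m against 0.1423 m). The last pictures show both pins through the holes and the pot upright, with the gripper open and clear.

**Checks that disagreed or were weak:**
- The reported camera-to-hand calibration shifted by 1–2 mm between shots, so I relied on differences between matching views.
- I judged the plunger fully home from the nudge, the grip height and the knob's position in the last picture. One side view made the knob look about 1 pixel tall, where a plunger still riding at 10 mm would add about 2.4.
- I did not re-measure the bystanders at the end, but nothing came near them.

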